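Close the dip can, then lift off its drip cover

ROBOT

A 7-joint arm with a two-finger parallel gripper is mounted at the origin on the work surface. World frame = base frame: x ahead of the robot, y to its left, z up, the work surface at z = 0. Lengths are in m, angles in rad, forces in N, time in s.
With the tool pointing down it reaches from about 0.425 to 0.875 m from the base axis. Payload 4.7 kg.
Tool frame: the origin (TCP) lies where the fingers leave the gripper's body, on its centre line; the fingertips stand 70 mm ahead of it and the grasp point (between the pads) lies 51 mm ahead of it; z points along the fingers, y is the line along which they close (so a half turn about z gives the same grasp; the last joint's range is limited). The gripper opens to 87 mm and grips with 3 to 60 N. Pads are 19 mm wide; open, the fingers measure 117 mm over their backs; the gripper's body (75 mm by 190 mm) begins 51 mm behind the grasp point.
Start: joints at [1.245, 0.321, -0.07, 1.45, 0.023, 1.371, -0.057], TCP at [0.217, -0.613, 0.292] pointing down, gripper open.
Joint ranges: [-2.86, 2.86], [-0.3, 2.09], [-1.38, 1.24], [0.06, 2.45], [-1.56, 4.7], [0.09, 2.05], [-2.69, 2.69]. Speed limits (rad/s): [2.57, 2.57, 3.14, 3.14, 3.14, 3.14, 3.14].

INTERFACE

Orientations are given as a rotation vector (axis times angle).
In Python, from bench import ctrl gives the robot as it stands.
- The arm moves only by the tool play_rows, never from a script. Its argument "increments" is a list that holds one entry, the list of rows, each a list of 7 numbers: the shift along the tool's x, y, z as a fraction of full scale, then the turn, a rotation vector about the tool's x, y, z as a fraction of full scale, then the gripper command: -1 is shut, 1 is fully open, values between are in proportion. A call has 1 to 8 rows; each row is the pose to reach, as a shift and turn from the pose commanded when the call began, along the tool's axes at that moment; what a row does not reach only later rows make up. Full scale, the value 1, is 0.1 m for a shift and 90 degrees for a turn. A row lasts 1/10 s, in which the tool goes at most 50 mm and 8.59 degrees, less where a joint would pass 70% of its speed; a pose out of reach is approached as far as the arm can. A call with a number of a shift or a turn outside -1 to 1 is refused whole. A call with a gripper value outside its range is refused whole. The fingers move at their own pace and stop on an object; "squeeze" is the grip in N (left out, the last holds). Time passes only in rows, so rows that repeat a pose let the fingers close. It gives the time, the measured TCP pose, the force, the opening and the grip force at its end, in the units of the state.
- ctrl.get_state(): the state, without advancing time (a new reading comes with each control period).
- ctrl.get_image(name): name is "scene" or "side" or "wrist"; returns the picture (480x640x3 uint8, red, green, blue); there is no depth.
- ctrl.get_calibration(name): a dict with "vertical_fov" (degrees; the focal length in pixels is half the picture's height over the tangent of half this angle, whatever the lens; pixels are square), "cx", "cy" (the principal point, pixels), "R" (3x3) and "t" (3): a world point X has camera coordinates R X + t; the wrist camera has in their place "T_tool_cam" (4x4, takes a point from camera to tool coordinates, whose origin is the TCP and whose axes are the flange's). Camera axes: x right, y down, z forward; pixel columns grow to the right and rows downward; lengths in m; the calibration is good to about 2 mm. The wrist camera is an equidistant fisheye: a pixel r from the principal point sees the ray r / f radians off the axis. A picture is of the moment at which its call begins: read the wrist's pose just before it. get_calibration takes no time and is no camera call.
- ctrl.close_job(): hands the job in; it is judged then, once.
The state is a dict: "time": time; "joint_positions": joint angles; "qd": joint speeds; "joint_torque": joint torques, N m; "position": TCP position; "tool_rot": TCP orientation; "ft_force": force on the tool from outside, world axes, zero at the start; "torque": the same for the moment, N m; "grip_width": opening from 0.0 (shut) to 1.0 (fully open); "grip_force": force on a finger pad.
Only numpy, scipy, OpenCV 4.12 (cv2) and the standard library are available. Lean on these libraries where they do the work, as an engineer would, in place of code of your own. Each camera call takes 0.05 s, during which the arm holds its last target. There are 200 camera calls.

TASK

Put the double lid on the dip can: take it by the bare post of the inner lid so that the cover rides along on top, and lower it gently until the tapered plug is fully home in the can's mouth with the cover still lying on it. Then let go of the post, grip the cover alone by its collar and lift it straight up off the post, leaving the inner lid seated in the can. Finish still holding the cover in the gripper, level and at rest above the can and completely clear of the post; do not part the two lids before the inner one is home, and leave the casting, the brush and the socket rack alone.

Things in the scene. Friction and masses are not known exactly. Their poses are not given: they have to be found in the camera images.
- can_mouth (a point): Centre of the mouth, at rim height, of the dip can: dark steel, round, open-topped, bolted to the bench, left or right of the middle; outer diameter 116 mm, wall 6 mm (mouth 104 mm), rim 80 mm above the bench, 144 mm foot ring. z is up.
- inner_post (a point): Inner lid, loose, 280 to 420 g, standing on its plug in a low fixed drip tray (170 mm square, rim 14 mm). This point: middle of the bare upright steel post that sticks out of the cover's collar; post diameter 16 mm, its top 20 mm above this point, the collar's top 20 mm below it while the cover is on. z is up along the post.
- inner_seat (a point): Centre of the underside of the inner lid's flange, 63 mm below inner_post, z along the post. Flange: aluminium disc, diameter 120 mm, 5 mm thick; under it a black rubber plug 22 mm deep, tapering from diameter 100 mm to 88 mm at its foot. Fully home, the flange lies on the can's rim and this point meets can_mouth.
- inner_lid: The inner lid as a whole (plug, flange and post in one piece); its origin is the centre of the plug's foot, 22 mm below inner_seat and 85 mm below inner_post, z along the post.
- cover_collar (a point): Cover (outer lid), 145 to 215 g, lying loose on the inner lid's flange. This point: middle of its collar, an upright black tube, outer diameter 38 mm, inner 24, 34 mm high; the post passes through with play and its top is 57 mm above this point while nested (this point is then 26 mm above inner_seat): grip at or up to 8 mm above this point.
- cover: Cover as a whole: aluminium plate, diameter 134 mm, 4 mm thick (its top 17 mm below cover_collar), with a rim skirt reaching 28 mm below cover_collar. Origin: centre of the plate's underside, 21 mm below cover_collar, z along the collar. It must rise more than 85 mm from its place on the inner lid to be clear of the post.
- casting: Bystander: aluminium engine casting, 100 x 75 mm, 106 mm high with two thin studs, loose; origin at the centre of its underside.
- brush: Bystander: wooden-handled brush, 200 mm long, lying on the bench; origin at the centre of its underside.
- socket_rack: Bystander: black block 60 x 160 x 30 mm with a row of steel sockets up to 55 mm high; origin at the centre of its underside.
Mind the look-alikes: they are no part of the job. What is shaped like the cover but brown or yellow is not meant.

How it is judged:
On the way:
1. the plug is fully home in the can's mouth, with the cover still lying on the inner lid (horizontal distance between inner_seat and can_mouth below 0.004 m and z of inner_seat in the frame of can_mouth between -0.004 and 0.003 m and angle between inner_seat's own z axis and vertical below 0.06 rad and z of cover_collar in the frame of inner_seat below 0.03 m and horizontal distance between cover_collar and inner_seat below 0.008 m), for 0.2 s.
At the end, for the whole second after the job is handed in: Inner lid home in the can (within 4 mm in height and of the mouth's centre, upright within 0.06 rad), resting on it, untouched by the robot; cover held by the fingers at rest, raised 80 mm or more, within 50 mm of the can's axis, level within 0.2 rad, touching neither inner lid nor can (horizontal distance between inner_seat and can_mouth below 0.004 m and z of inner_seat in the frame of can_mouth between -0.004 and 0.003 m and angle between inner_seat's own z axis and vertical below 0.06 rad and contact force between inner_lid and can above 1 N and contact force between inner_lid and the arm below 0.3 N and contact force between inner_lid and the fingers below 0.3 N and z of cover_collar in the frame of inner_seat above 0.106 m and horizontal distance between cover_collar and can_mouth below 0.05 m and angle between cover_collar's own z axis and vertical below 0.2 rad and contact force between cover and the fingers above 1 N and contact force between cover and inner_lid below 0.1 N and contact force between cover and can below 0.1 N and linear speed of each of cover, inner_lid below 0.03 m/s); the arm keeps its last pose, push and grip.
It fails at once if the cover is parted from the inner lid (more than 10 mm) while the inner lid is not home in the can (z of cover_collar in the frame of inner_seat above 0.036 m and (z of inner_seat in the frame of can_mouth above 0.006 m or z of inner_seat in the frame of can_mouth below -0.006 m or horizontal distance between inner_seat and can_mouth above 0.006 m)).
It fails at once if the inner lid is dropped into the can instead of being lowered (z of inner_seat in the frame of can_mouth below 0.03 m and horizontal distance between inner_seat and can_mouth below 0.03 m and linear speed of inner_lid above 0.5 m/s).
It fails at once if the casting is pushed more than 30 mm (distance of casting from where it was at the start of the episode above 0.03 m).
It fails at once if the brush is pushed more than 30 mm (distance of brush from where it was at the start of the episode above 0.03 m).
It fails at once if the socket rack is pushed more than 30 mm (distance of socket_rack from where it was at the start of the episode above 0.03 m).
It also fails if it takes over 56 s, if anything falls off the work surface, if the arm or the gripper's body presses on something with over 40 N, if the wrist force passes 120 N, or if a joint passes its speed limit or range.

## Working session

There is one attempt and no reset: what is moved stays moved. The work goes in short steps, Python scripts to look and compute and a tool call to move; the robot and the scene stay as the last step left them, time stands still between calls to the robot, and variables do not carry over. Pictures are saved under pics/ and viewed, at most 13 in all, crops included, and the job is handed in when it is done.

Besides the shell and the picture viewer there is one more tool, called after "Call:" as a command line: name --argument value ..., lists and objects as JSON in quotes. play_rows: Moves the arm, as the interface text tells. Shift numbers are shares of 0.1 m and turn numbers shares of 90 degrees, none past 1 either way. Its arguments: {"type":"object","properties":{"increments":{"type":"array"},"squeeze":{"type":"number"}},"required":["increments"]}

```bash
mkdir -p pics; ls; python3 - <<'E'
from bench import ctrl
import cv2,numpy as np
s=ctrl.get_state();print({k:np.round(v,3) for k,v in s.items()})
for n in("scene","side","wrist"):
    cv2.imwrite(f"pics/{n}0.png",ctrl.get_image(n)[:,:,::-1]);c=ctrl.get_calibration(n);print(n,{k:np.round(v,4).tolist() for k,v in c.items()})
E
```

```text
pics
{'time': np.float64(0.0), 'joint_positions': array([ 1.245,  0.322, -0.07 ,  1.452,  0.023,  1.371, -0.057]), 'qd': array([ 0.001,  0.001,  0.   ,  0.002, -0.002,  0.003, -0.001]), 'joint_torque': array([ 0.0000e+00, -4.9129e+01, -4.0400e-01, -3.1253e+01, -6.4000e-02,
        4.4000e-02,  0.0000e+00]), 'position': array([ 0.216, -0.612,  0.291]), 'tool_rot': array([-3.095e+00, -5.310e-01,  1.000e-03]), 'ft_force': array([-0.412,  0.674, -0.489]), 'torque': array([0.037, 0.022, 0.014]), 'grip_force': np.float64(0.0), 'grip_width': np.float64(1.0)}
scene {'vertical_fov': 45.0846, 'cx': 325.9328, 'cy': 240.8839, 'R': [[0.5698, 0.8218, -0.0033], [0.5667, -0.3958, -0.7226], [-0.5952, 0.4098, -0.6912]], 't': [-0.2833, -0.271, 2.0795]}
side {'vertical_fov': 51.5836, 'cx': 320.863, 'cy': 238.1213, 'R': [[-0.8965, -0.4427, -0.0172], [-0.2638, 0.5646, -0.782], [0.3559, -0.6966, -0.623]], 't': [0.4626, 0.2198, 1.2473]}
wrist {'vertical_fov': 65.7065, 'cx': 316.5279, 'cy': 243.8924, 'T_tool_cam': [[0.0003, -0.9541, -0.2995, 0.0826], [1.0, 0.0005, -0.0006, -0.0005], [0.0007, -0.2995, 0.9541, -0.093], [0.0, 0.0, 0.0, 1.0]]}
```

View pics/scene0.png

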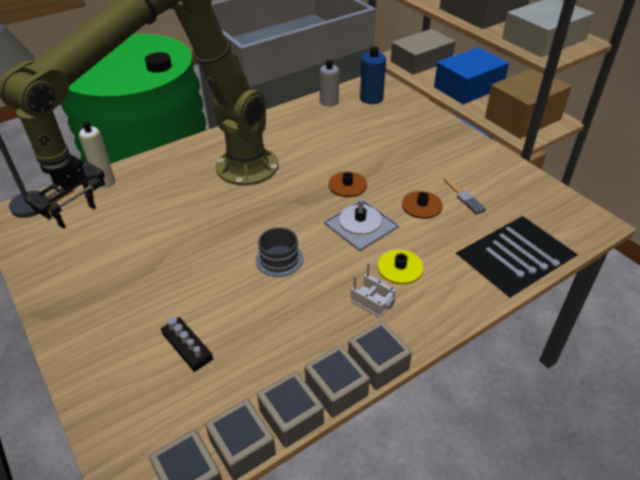

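View pics/side0.png

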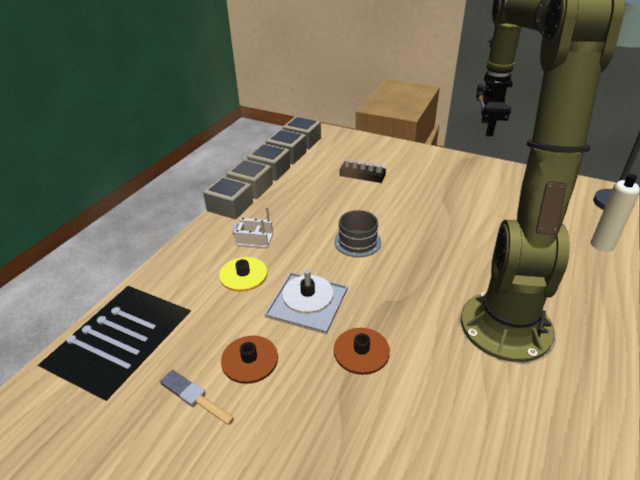

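The scene view shows the dip can at about (279,250) and the white nested lid in its tray at about (360,218). In the side view they are at (358,232) and (308,292). The yellow and brown lids are decoys. Next I'll triangulate and zoom in.

```bash
cat > h.py <<'E'
import numpy as np,cv2
from scipy.spatial.transform import Rotation as Ro
from bench import ctrl
def ray(n,px,state=None):
    c=ctrl.get_calibration(n);f=240/np.tan(np.radians(c["vertical_fov"])/2)
    u=(px[0]-c["cx"])/f;v=(px[1]-c["cy"])/f
    if n!="wrist":
        R=np.array(c["R"]);d=R.T@[u,v,1];return -R.T@np.array(c["t"]),d/np.linalg.norm(d)
    r=np.hypot(u,v);k=np.sinc(r/np.pi);d=np.array([u*k,v*k,np.cos(r)])
    T=np.eye(4);T[:3,:3]=Ro.from_rotvec(state["tool_rot"]).as_matrix();T[:3,3]=state["position"]
    T=T@np.array(c["T_tool_cam"]);return T[:3,3],T[:3,:3]@d
def onz(r,z): return r[0]+r[1]*(z-r[0][2])/r[1][2]
def tri(rs):
    P=[np.eye(3)-np.outer(d,d) for _,d in rs];X=np.linalg.solve(sum(P),sum(p@o for p,(o,_) in zip(P,rs)))
    return X,[float(np.linalg.norm(p@(X-o))) for p,(o,_) in zip(P,rs)]
E
python3 - <<'E'
from h import *
for n,a,b in(("post",(361,203),(308,271)),("collar",(361,213),(307,288)),("can",(278,240),(358,222)),("cast",(373,295),(254,233)),("rack",(187,343),(363,172))):
    X,e=tri([ray("scene",a),ray("side",b)]);print(n,X.round(3),np.round(e,4))
s=cv2.imread("pics/scene0.png");d=cv2.imread("pics/side0.png")
k=lambda im,x,y:cv2.resize(im[y:y+75,x:x+100],None,fx=4,fy=4,interpolation=cv2.INTER_CUBIC)
cv2.imwrite("pics/z1.png",np.vstack([np.hstack([k(s,310,180),k(s,230,210)]),np.hstack([k(d,258,260),k(d,308,195)])]))
E
```

```text
post [0.491 0.131 0.101] [0.0043 0.0043]
collar [0.487 0.14  0.052] [0.0009 0.0009]
can [ 0.466 -0.149  0.077] [0.0007 0.0007]
cast [ 0.758 -0.025  0.027] [0.0022 0.0022]
rack [ 0.601 -0.514  0.013] [0.003 0.003]
```

View pics/z1.png

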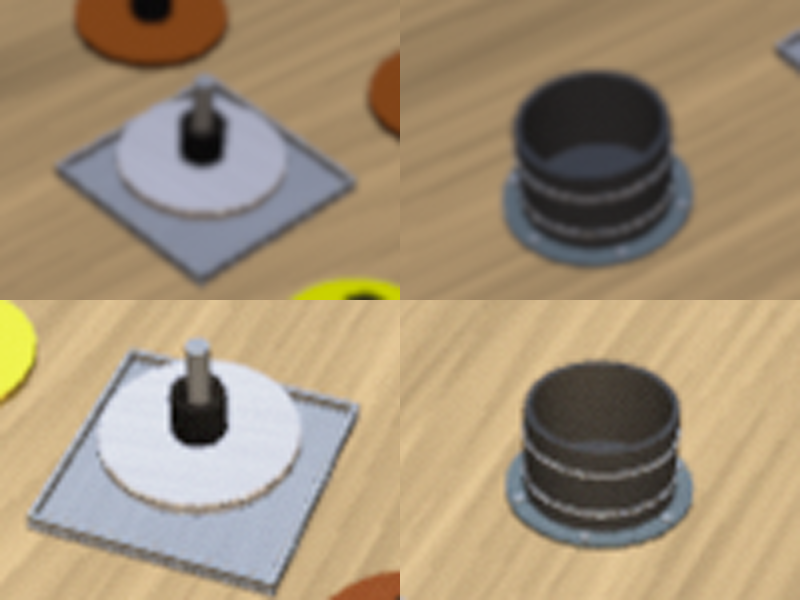

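The zoom confirms the target, a white cover with a bare post. The post top is at scene (361,200) and side (307,271). The can rim centre is at scene (278.5,240.5) and side (358,222). I'll go over the can first, at height, and look with the wrist camera.

Call:
play_rows --increments '[[[0.3, -0.27, 0, 0, 0, 0, 1], [0.64, -0.57, 0, 0, 0, 0, 1], [0.98, -0.875, 0, 0, 0, 0, 1]]]'

```text
time: 0.45
position: [0.2802, -0.4963, 0.2917]
tool_rot: [-3.096, -0.529, 0.0]
ft_force: [0.4, 0.1, -0.3]
grip_width: 0.999
grip_force: 0.0
```

Call:
play_rows --increments '[[[0.33, -0.29, 0, 0, 0, 0, 1], [0.66, -0.58, 0, 0, 0, 0, 1], [0.98, -0.875, 0, 0, 0, 0, 1]]]'

```text
time: 0.75
position: [0.3437, -0.3807, 0.2921]
tool_rot: [3.096, 0.532, -0.0]
ft_force: [0.8, 0.3, 0.2]
grip_width: 0.995
grip_force: 0.0
```

Call:
play_rows --increments '[[[0.33, -0.29, 0, 0, 0, 0, 1], [0.66, -0.58, 0, 0, 0, 0, 1], [0.98, -0.875, 0, 0, 0, 0, 1]]]'

```text
time: 1.05
position: [0.4068, -0.2655, 0.2922]
tool_rot: [3.096, 0.531, -0.0]
ft_force: [0.4, 1.0, -0.1]
grip_width: 0.999
grip_force: 0.0
```

Call:
play_rows --increments '[[[0.33, -0.29, 0, 0, 0, 0, 1], [0.66, -0.58, 0, 0, 0, 0, 1], [0.85, -0.76, 0, 0, 0, 0, 1], [0.98, -0.875, 0, 0, 0, 0, 1], [0.98, -0.875, 0, 0, 0, 0, 1], [0.98, -0.875, 0, 0, 0, 0, 1], [0.98, -0.875, 0, 0, 0, 0, 1]]]'

```text
time: 1.75
position: [0.4688, -0.1538, 0.292]
tool_rot: [3.097, 0.527, -0.001]
ft_force: [-0.7, -0.4, -0.0]
grip_width: 0.999
grip_force: 0.0
```

```bash
python3 - <<'E'
from h import *
import json
s=ctrl.get_state();im=ctrl.get_image("wrist");cv2.imwrite("pics/w1.png",im[:,:,::-1])
json.dump({k:np.array(s[k]).tolist() for k in("position","tool_rot","joint_positions")},open("w1.json","w"))
print(s["time"],s["position"],s["tool_rot"],s["joint_positions"],s["ft_force"])
E
```

```text
1.75 [ 0.46883343 -0.1537936   0.29203999] [ 3.09660774e+00  5.27457046e-01 -1.15624268e-03] [ 0.76022207  0.00722719 -0.49606079  1.81299184  0.00422663  1.32275405
 -0.97023452] [-0.65106014 -0.38061699 -0.00120637]
```

View pics/w1.png

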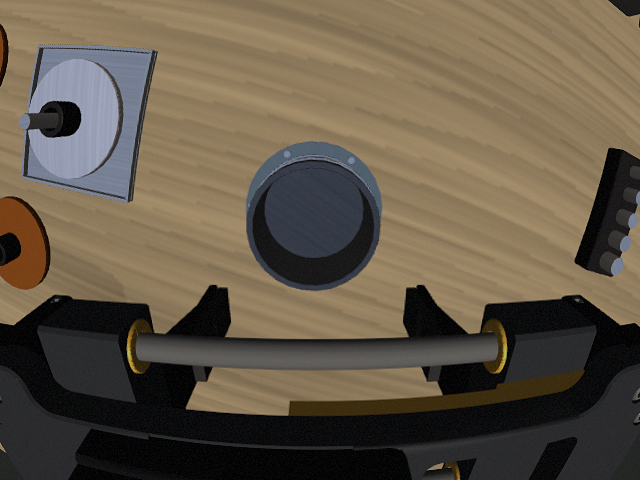

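The wrist view shows the can rim centred at about (314,223) with a radius of about 67 px, and the tray with the lid at upper left. I'll fit the rim circle and move over the lid.

Call:
play_rows --increments '[[[0.13, -0.3, 0, 0, 0, 0, 1], [0.26, -0.6, 0, 0, 0, 0, 1], [0.39, -0.89, 0, 0, 0, 0, 1]]]'

```text
time: 2.1
position: [0.4763, -0.0556, 0.2923]
tool_rot: [3.097, 0.526, -0.0]
ft_force: [0.2, -0.2, -0.0]
grip_width: 0.999
grip_force: 0.0
```

Call:
play_rows --increments '[[[0.13, -0.3, 0, 0, 0, 0, 1], [0.26, -0.6, 0, 0, 0, 0, 1], [0.39, -0.89, 0, 0, 0, 0, 1]]]'

```text
time: 2.4
position: [0.4837, 0.0416, 0.2923]
tool_rot: [3.096, 0.528, 0.0]
ft_force: [0.3, 0.5, 0.4]
grip_width: 0.999
grip_force: 0.0
```

Call:
play_rows --increments '[[[0.13, -0.3, 0, 0, 0, 0, 1], [0.26, -0.6, 0, 0, 0, 0, 1], [0.35, -0.8, 0, 0, 0, 0, 1], [0.39, -0.89, 0, 0, 0, 0, 1], [0.39, -0.89, 0, 0, 0, 0, 1], [0.39, -0.89, 0, 0, 0, 0, 1], [0.39, -0.89, 0, 0, 0, 0, 1]]]'

```text
time: 3.1
position: [0.4911, 0.1365, 0.292]
tool_rot: [3.096, 0.526, -0.001]
ft_force: [-1.3, -0.7, 0.8]
grip_width: 1.002
grip_force: 0.0
```

```bash
cat >> h.py <<'E'
from scipy.optimize import least_squares
import json
def snap(name):
    s=ctrl.get_state();im=ctrl.get_image("wrist")[:,:,::-1];cv2.imwrite(f"pics/{name}.png",im)
    json.dump({k:np.array(s[k]).tolist() for k in("position","tool_rot","joint_positions")},open(name+".json","w"))
    print(s["time"],s["position"].round(4),s["tool_rot"].round(4),s["joint_positions"].round(2),s["ft_force"].round(1));return s,im
def circ(P):
    P=np.array(P)[:,:2];f=lambda q:np.hypot(*(P-q[:2]).T)-q[2]
    r=least_squares(f,[*P.mean(0),.05],loss="soft_l1",f_scale=.001);return r.x.round(4),np.abs(f(r.x)).mean().round(5)
def canrim(im,st,c,zs=(.075,.08,.085),r0=100,sweep=(-10,190)):
    hsv=cv2.cvtColor(im,cv2.COLOR_BGR2HSV);wood=(hsv[...,2]>95)&(hsv[...,1]>60)
    px=[]
    for a in np.radians(np.arange(*sweep,4)):
        for r in np.arange(r0,30,-.5):
            p=np.array(c)+r*np.array([np.cos(a),np.sin(a)])
            if not wood[int(p[1]+.5),int(p[0]+.5)]: px.append(p);break
    for z in zs: print(z,*circ([onz(ray("wrist",p,st),z) for p in px]),len(px))
E
python3 - <<'E'
from h import *
im=cv2.imread("pics/w1.png");canrim(im,json.load(open("w1.json")),(314,223),r0=72,sweep=(30,150))
X,e=tri([ray("scene",(361,200.2)),ray("side",(307.3,271.2))]);print("post top",X,e)
snap("w2")
E
```

```text
0.075 [ 0.4665 -0.1504  0.0581] 0.00031 30
0.08 [ 0.4678 -0.15    0.0571] 0.00031 30
0.085 [ 0.4691 -0.1496  0.0562] 0.0003 30
post top [0.48745973 0.13563108 0.1063522 ] [0.0020047009928857848, 0.002004700992885904]
3.1 [0.4911 0.1365 0.292 ] [ 3.0963e+00  5.2640e-01 -7.0000e-04] [ 0.45  0.07 -0.8   1.77  0.05  1.33 -1.59] [-1.3 -0.7  0.8]
```

View pics/w2.png

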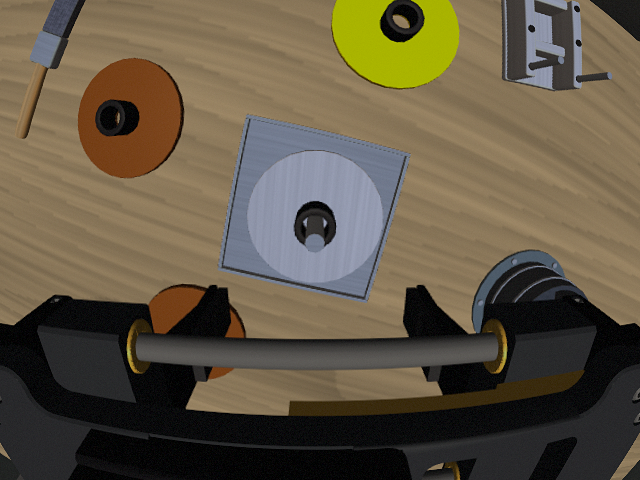

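The wrist view shows the post top at about (314,243), the collar mouth at (315,223) and the white cover disc centred at (315,216). No bystander is in the fingers' way. Now the post position from three views.

```bash
python3 - <<'E'
from h import *
im=cv2.imread("pics/w2.png");st=json.load(open("w2.json"))
X,e=tri([ray("scene",(361,200.2)),ray("side",(307.3,271.2)),ray("wrist",(314.5,243),st)]);print("3view",X,e)
print("wrist@.107",onz(ray("wrist",(314.5,243),st),.107))
# post top bright blob
hsv=cv2.cvtColor(im,cv2.COLOR_BGR2HSV)
c=hsv[228:260,296:334];print(c[::2,::2,2])
g=hsv[...,2].astype(int)
lo=[]
for a in np.radians(np.arange(0,360,4)):   # cover disc edge: outward drop in brightness
    v=[g[int(216.5+r*np.sin(a)),int(315+r*np.cos(a))] for r in np.arange(60,76,.5)]
    k=int(np.argmin(np.convolve(v,[1,1,-1,-1],'valid')))
    lo.append(np.array([315,216.5])+(60+.5*(k+1.5))*np.array([np.cos(a),np.sin(a)]))
for z in(.03,.035,.04): print(z,*circ([onz(ray("wrist",p,st),z) for p in lo]))
E
```

```text
3view [0.48690679 0.13640553 0.10642007] [0.0020531520534047215, 0.0021556529550272145, 0.0008676971443800272]
wrist@.107 [0.48662209 0.13720261 0.107     ]
[[ 40  40  26   5   5  62  54  57  54  54  50  51  52  48  35   6  19  36
   36]
 [ 31  38  36   5   2  45  56  56  54  53  54  56  53  53  13   3  20  40
   39]
 [ 33  41  38   5   8  57  53  54  51  50  52  52  54  50  23  10  23  37
   35]
 [ 28  35  42  18   8  59  52  72 115 131 115  91  49  50  23   8  36  40
   31]
 [ 60  31  40  40  10  54 113 148 145 145 145 147 121  57  27  22  40  36
   25]
 [167  24  39  44  37  94 144 144 142 142 141 142 142 132  34  38  34  30
   65]
 [173 101  31  41  42 152 145 147 145 143 148 144 143 147  41  40  36  20
  148]
 [170 174  74  22  54 149 147 146 145 142 144 146 146 146 113  29  18 133
  174]
 [172 169 176 129  70 148 145 144 146 145 146 146 147 149  73  74 145 174
  172]
 [171 170 169 172 163 133 140 138 138 137 136 139 138 138  95 179 170 171
  172]
 [169 171 171 169 170 160 143 141 142 144 145 144 143 138 178 176 172 171
  173]
 [167 170 168 168 173 174 123 143 141 144 141 144 151 174 177 175 170 170
  172]
 [170 171 169 170 170 172 173 168 167 157 158 166 171 176 175 175 170 172
  173]
 [167 173 167 169 172 170 176 171 173 173 170 169 172 172 177 172 170 171
  173]
 [171 171 168 171 171 170 170 172 174 171 168 168 173 175 180 173 169 169
  172]
 [166 171 165 172 171 176 171 173 172 171 167 171 172 175 177 170 169 168
  173]]
0.03 [0.4858 0.1361 0.0681] 0.00125
0.035 [0.487  0.1365 0.0671] 0.00124
0.04 [0.4882 0.1369 0.0662] 0.00122
```

Call:
play_rows --increments '[[[-0.02, -0.01, 0.3, 0, 0, 0, 1], [-0.04, -0.02, 0.6, 0, 0, 0, 1], [-0.04, -0.02, 0.9, 0, 0, 0, 1], [-0.04, -0.02, 0.9, 0, 0, 0, 1]]]'

```text
time: 3.55
position: [0.484, 0.1371, 0.1987]
tool_rot: [3.096, 0.529, -0.012]
ft_force: [-0.6, -0.4, 0.1]
grip_width: 0.999
grip_force: 0.0
```

Call:
play_rows --increments '[[[0, 0, 0.2, 0, 0, 0, 1], [0, 0, 0.4, 0, 0, 0, 1], [0, 0, 0.52, 0, 0, 0, 1], [0, 0, 0.6, 0, 0, 0, 1], [0, 0, 0.6, 0, 0, 0, 1], [0, 0, 0.6, 0, 0, 0, 1], [0, 0, 0.6, 0, 0, 0, 1]]]'

```text
time: 4.25
position: [0.4871, 0.1392, 0.1432]
tool_rot: [3.096, 0.531, 0.003]
ft_force: [-0.5, -0.5, -0.6]
grip_width: 0.999
grip_force: 0.0
```

```bash
python3 - <<'E'
from h import *
snap("w3")
E
```

```text
4.25 [0.4871 0.1392 0.1432] [3.0962e+00 5.3100e-01 2.5000e-03] [ 0.39  0.23 -0.79  1.95  0.19  1.03 -1.71] [-0.5 -0.5 -0.6]
```

View pics/w3.png

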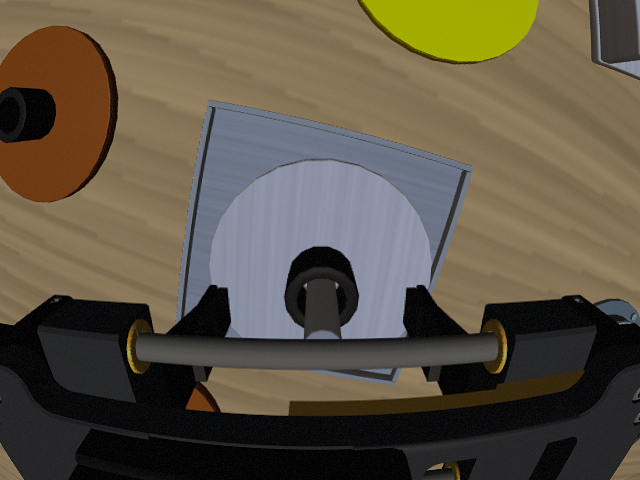

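The view shows the post about 6 px right of the finger midline (about 2 mm in tool +y), and the fingertips are just above the collar. I'll correct for that and close.

Call:
play_rows --increments '[[[0, 0.02, 0.015, 0, 0, 0, 1], [0, 0.02, 0.015, 0, 0, 0, 1], [0, 0.02, 0.015, 0, 0, 0, -0.3], [0, 0.02, 0.015, 0, 0, 0, -0.6], [0, 0.02, 0.015, 0, 0, 0, -0.6], [0, 0.02, 0.015, 0, 0, 0, -0.6]]]' --squeeze 40

```text
time: 4.9
position: [0.4871, 0.1372, 0.1407]
tool_rot: [3.096, 0.531, -0.0]
ft_force: [0.9, 0.8, -0.1]
grip_width: 0.722
grip_force: 0.0
```

Call:
play_rows --increments '[[[0, 0, 0, 0, 0, 0, -0.7], [0, 0, 0, 0, 0, 0, -1], [0, 0, 0, 0, 0, 0, -1], [0, 0, 0, 0, 0, 0, -1], [0, 0, 0, 0, 0, 0, -1], [0, 0, 0, 0, 0, 0, -1]]]'

```text
time: 5.5
position: [0.4872, 0.137, 0.1407]
tool_rot: [3.096, 0.531, 0.0]
ft_force: [1.0, -1.1, -3.6]
grip_width: 0.175
grip_force: 38.8
```

Call:
play_rows --increments '[[[0, 0, -0.05, 0, 0, 0, -1], [0, 0, -0.15, 0, 0, 0, -1], [0, 0, -0.3, 0, 0, 0, -1], [0, 0, -0.5, 0, 0, 0, -1], [0, 0, -0.7, 0, 0, 0, -1], [0, 0, -0.85, 0, 0, 0, -1], [0, 0, -0.95, 0, 0, 0, -1], [0, 0, -1, 0, 0, 0, -1]]]'

```text
time: 6.3
position: [0.4874, 0.1373, 0.2419]
tool_rot: [3.096, 0.531, 0.002]
ft_force: [-0.1, 0.0, -4.7]
grip_width: 0.172
grip_force: 40.0
```

Call:
play_rows --increments '[[[0, 0, -0.1, 0, 0, 0, -1], [0, 0, -0.2, 0, 0, 0, -1], [0, 0, -0.28, 0, 0, 0, -1], [0, 0, -0.3, 0, 0, 0, -1], [0, 0, -0.3, 0, 0, 0, -1], [0, 0, -0.3, 0, 0, 0, -1], [0, 0, -0.3, 0, 0, 0, -1]]]'

```text
time: 7.0
position: [0.4868, 0.1371, 0.2702]
tool_rot: [-3.096, -0.531, 0.002]
ft_force: [0.7, 0.1, -4.4]
grip_width: 0.175
grip_force: 40.0
```

```bash
python3 - <<'E'
from h import *
s,w=snap("w4")
a=ctrl.get_image("scene")[:,:,::-1];b=ctrl.get_image("side")[:,:,::-1]
k=lambda im,x,y:cv2.resize(im[y:y+150,x:x+200],(400,300),interpolation=cv2.INTER_CUBIC)
cv2.imwrite("pics/z4.png",np.vstack([np.hstack([k(a,260,110),k(b,230,150)]),np.hstack([cv2.resize(w,(400,300))]*2)]))
E
```

```text
7.0 [0.4868 0.1371 0.2702] [-3.0964e+00 -5.3120e-01  1.6000e-03] [ 0.46  0.07 -0.81  1.81  0.06  1.28 -1.6 ] [ 0.7  0.1 -4.4]
```

View pics/z4.png

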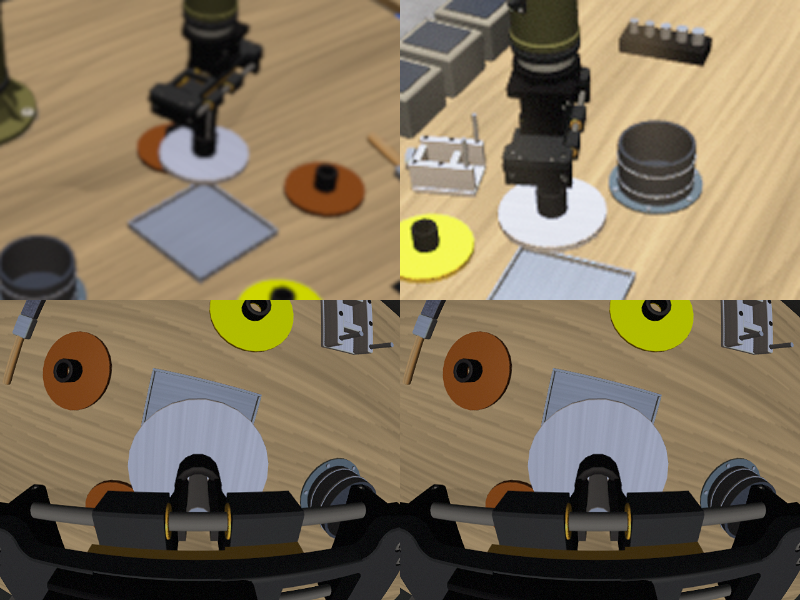

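The lid is lifted with the cover riding along and level: white disc around the gripped post, tray empty, can clear at the right. Wrist load is about 4.5 N. Next I'll carry it over the can.

Call:
play_rows --increments '[[[-0.03, 0.07, 0, 0, 0, 0, -1], [-0.09, 0.21, 0, 0, 0, 0, -1], [-0.17, 0.39, 0, 0, 0, 0, -1], [-0.27, 0.63, 0, 0, 0, 0, -1], [-0.38, 0.88, 0, 0, 0, 0, -1]]]'

```text
time: 7.65
position: [0.4804, 0.0404, 0.2707]
tool_rot: [3.096, 0.532, 0.0]
ft_force: [1.0, -0.6, -5.2]
grip_width: 0.17
grip_force: 40.0
```

Call:
play_rows --increments '[[[-0.1, 0.23, 0, 0, 0, 0, -1], [-0.2, 0.45, 0, 0, 0, 0, -1], [-0.29, 0.67, 0, 0, 0, 0, -1], [-0.38, 0.88, 0, 0, 0, 0, -1]]]'

```text
time: 8.05
position: [0.4737, -0.0558, 0.2708]
tool_rot: [3.096, 0.53, -0.0]
ft_force: [0.7, -0.5, -3.7]
grip_width: 0.175
grip_force: 40.0
```

Call:
play_rows --increments '[[[-0.09, 0.22, 0, 0, 0, 0, -1], [-0.18, 0.42, 0, 0, 0, 0, -1], [-0.26, 0.6, 0, 0, 0, 0, -1], [-0.32, 0.74, 0, 0, 0, 0, -1], [-0.36, 0.84, 0, 0, 0, 0, -1], [-0.38, 0.88, 0, 0, 0, 0, -1], [-0.38, 0.88, 0, 0, 0, 0, -1], [-0.38, 0.88, 0, 0, 0, 0, -1]]]'

```text
time: 8.85
position: [0.4678, -0.1487, 0.2707]
tool_rot: [-3.095, -0.533, -0.0]
ft_force: [0.6, 0.3, -5.4]
grip_width: 0.173
grip_force: 40.0
```

Call:
play_rows --increments '[[[0, 0.01, 0.1, 0, 0, 0, -1], [0, 0.01, 0.2, 0, 0, 0, -1], [0, 0.01, 0.32, 0, 0, 0, -1], [0, 0.01, 0.4, 0, 0, 0, -1], [0, 0.01, 0.43, 0, 0, 0, -1], [0, 0.01, 0.43, 0, 0, 0, -1], [0, 0.01, 0.43, 0, 0, 0, -1]]]'

```text
time: 9.55
position: [0.4682, -0.1507, 0.228]
tool_rot: [3.096, 0.531, 0.001]
ft_force: [0.2, -0.4, -4.0]
grip_width: 0.172
grip_force: 40.0
```

```bash
python3 - <<'E'
from h import *
s,w=snap("w5")
a=ctrl.get_image("scene")[:,:,::-1];b=ctrl.get_image("side")[:,:,::-1]
k=lambda im,x,y:cv2.resize(im[y:y+120,x:x+80],(400,600),interpolation=cv2.INTER_CUBIC)
cv2.imwrite("pics/z5.png",np.hstack([k(a,239,165),k(b,318,145)]))
E
```

```text
9.55 [ 0.4682 -0.1507  0.228 ] [3.0961e+00 5.3120e-01 7.0000e-04] [ 0.76  0.05 -0.52  1.9   0.03  1.19 -0.99] [ 0.2 -0.4 -4. ]
```

View pics/z5.png

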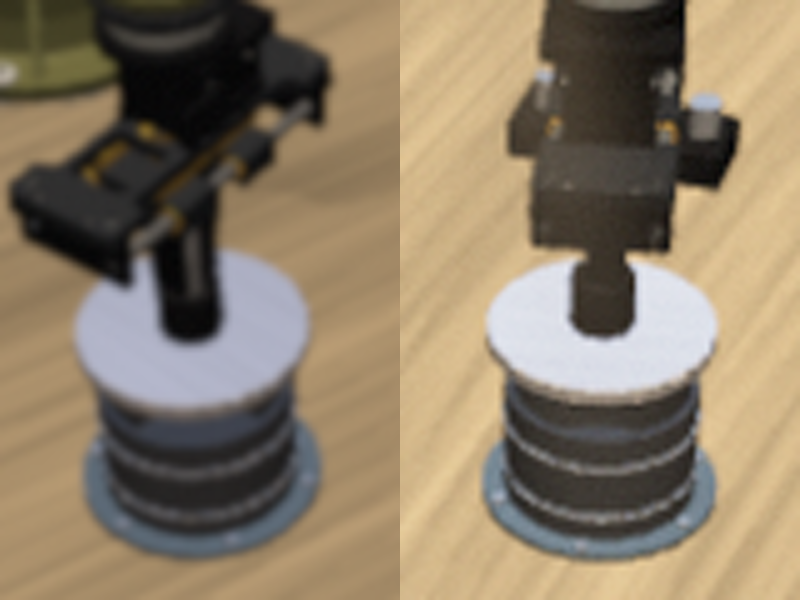

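Both views show the cover disc centred over the can: scene cover at x=192 against the can axis running from 202 to 195, side 602 against 602. I'll lower gently.

Call:
play_rows --increments '[[[0, 0, 0.03, 0, 0, 0, -1], [0, 0, 0.06, 0, 0, 0, -1], [0, 0, 0.09, 0, 0, 0, -1], [0, 0, 0.12, 0, 0, 0, -1], [0, 0, 0.15, 0, 0, 0, -1], [0, 0, 0.18, 0, 0, 0, -1], [0, 0, 0.2, 0, 0, 0, -1], [0, 0, 0.2, 0, 0, 0, -1]]]'

```text
time: 10.5
position: [0.4678, -0.1506, 0.2073]
tool_rot: [-3.096, -0.531, 0.001]
ft_force: [-0.7, 0.1, -4.8]
grip_width: 0.169
grip_force: 40.0
```

Call:
play_rows --increments '[[[0, 0, 0.015, 0, 0, 0, -1], [0, 0, 0.03, 0, 0, 0, -1], [0, 0, 0.045, 0, 0, 0, -1], [0, 0, 0.06, 0, 0, 0, -1], [0, 0, 0.06, 0, 0, 0, -1]]]'

```text
time: 11.0
position: [0.4678, -0.1506, 0.2015]
tool_rot: [-3.096, -0.531, 0.001]
ft_force: [-0.5, 0.2, -4.5]
grip_width: 0.174
grip_force: 40.0
```

Still free. I'll keep going in small steps until contact.

Call:
play_rows --increments '[[[0, 0, 0.01, 0, 0, 0, -1], [0, 0, 0.02, 0, 0, 0, -1], [0, 0, 0.03, 0, 0, 0, -1], [0, 0, 0.03, 0, 0, 0, -1]]]'

```text
time: 11.4
position: [0.4679, -0.1506, 0.1986]
tool_rot: [-3.096, -0.531, 0.0]
ft_force: [-0.5, -0.3, -4.6]
grip_width: 0.171
grip_force: 40.0
```

Call:
play_rows --increments '[[[0, 0, 0.01, 0, 0, 0, -1], [0, 0, 0.02, 0, 0, 0, -1], [0, 0, 0.02, 0, 0, 0, -1]]]'

```text
time: 11.7
position: [0.4678, -0.1507, 0.1966]
tool_rot: [-3.096, -0.531, 0.0]
ft_force: [0.4, 0.7, -5.2]
grip_width: 0.175
grip_force: 40.0
```

Call:
play_rows --increments '[[[0, 0, 0.01, 0, 0, 0, -1], [0, 0, 0.02, 0, 0, 0, -1], [0, 0, 0.02, 0, 0, 0, -1]]]'

```text
time: 12.0
position: [0.468, -0.1506, 0.1947]
tool_rot: [3.096, 0.531, -0.0]
ft_force: [-0.1, 0.5, -5.5]
grip_width: 0.172
grip_force: 40.0
```

Call:
play_rows --increments '[[[0, 0, 0.01, 0, 0, 0, -1], [0, 0, 0.015, 0, 0, 0, -1], [0, 0, 0.015, 0, 0, 0, -1]]]'

```text
time: 12.3
position: [0.468, -0.1506, 0.1946]
tool_rot: [3.096, 0.531, -0.001]
ft_force: [-3.0, 1.3, 6.0]
grip_width: 0.17
grip_force: 40.0
```

Call:
play_rows --increments '[[[0, 0, 0.005, 0, 0, 0, -1], [0, 0, 0.01, 0, 0, 0, -1], [0, 0, 0.01, 0, 0, 0, -1], [0, 0, 0.01, 0, 0, 0, -1]]]'

```text
time: 12.7
position: [0.468, -0.1506, 0.1946]
tool_rot: [3.095, 0.531, -0.001]
ft_force: [-6.4, 1.7, 11.8]
grip_width: 0.17
grip_force: 40.0
```

```bash
python3 - <<'E'
from h import *
s,w=snap("w6");print(s["torque"])
a=ctrl.get_image("scene")[:,:,::-1];b=ctrl.get_image("side")[:,:,::-1]
k=lambda im,x,y:cv2.resize(im[y:y+120,x:x+80],(400,600),interpolation=cv2.INTER_CUBIC)
cv2.imwrite("pics/z6.png",np.hstack([k(a,239,165),k(b,318,145)]))
E
```

```text
12.7 [ 0.468  -0.1506  0.1946] [ 3.0954e+00  5.3090e-01 -6.0000e-04] [ 0.76  0.09 -0.52  1.94  0.05  1.12 -1.01] [-6.4  1.7 11.8]
[ 0.51766634  1.47516321 -0.0317995 ]
```

View pics/z6.png

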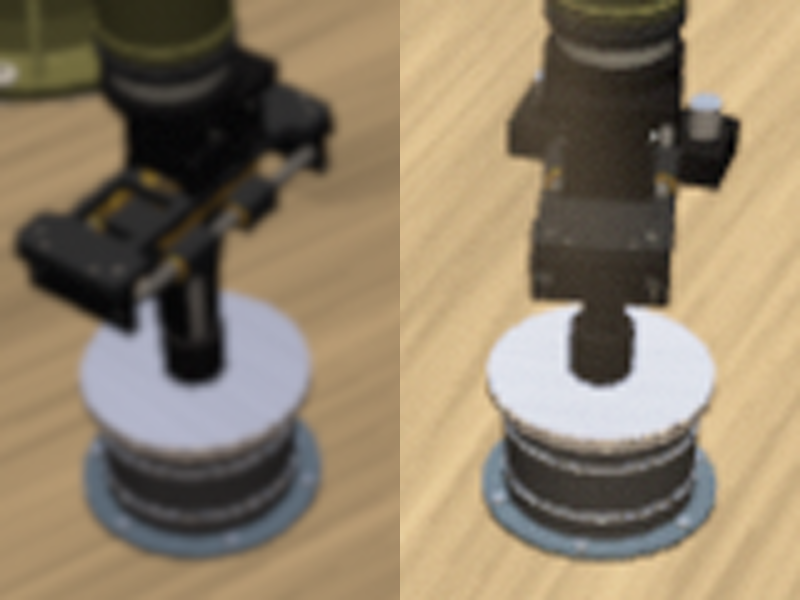

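The lid is seated on a hard stop: z holds at 0.1946 while force rises, and the cover lies flat and concentric. The grasp height also gives inner_seat at about rim height. I'll relax the push, open, then descend 29 mm to the collar.

Call:
play_rows --increments '[[[0, 0, -0.01, 0, 0, 0, -1], [0, 0, -0.015, 0, 0, 0, -1], [0, 0, -0.015, 0, 0, 0, -0.8], [0, 0, -0.015, 0, 0, 0, -0.6], [0, 0, -0.015, 0, 0, 0, 0], [0, 0, -0.015, 0, 0, 0, 0.5], [0, 0, -0.015, 0, 0, 0, 0.5], [0, 0, -0.015, 0, 0, 0, 0.5]]]'

```text
time: 13.65
position: [0.4681, -0.1507, 0.1937]
tool_rot: [3.096, 0.531, 0.0]
ft_force: [0.2, 0.6, -0.0]
grip_width: 0.479
grip_force: 0.0
```

Call:
play_rows --increments '[[[0, 0, 0, 0, 0, 0, 0.5], [0, 0, 0, 0, 0, 0, 0.5], [0, 0, 0, 0, 0, 0, 0.5], [0, 0, 0, 0, 0, 0, 0.5], [0, 0, 0, 0, 0, 0, 0.5]]]'

```text
time: 14.15
position: [0.468, -0.1507, 0.1938]
tool_rot: [3.096, 0.531, 0.0]
ft_force: [-0.6, -0.2, 1.6]
grip_width: 0.743
grip_force: 0.0
```

Call:
play_rows --increments '[[[0, 0, 0.05, 0, 0, 0, 0.5], [0, 0, 0.1, 0, 0, 0, 0.5], [0, 0, 0.15, 0, 0, 0, 0.5], [0, 0, 0.2, 0, 0, 0, 0.5], [0, 0, 0.24, 0, 0, 0, 0.5], [0, 0, 0.26, 0, 0, 0, 0.5], [0, 0, 0.26, 0, 0, 0, 0.5], [0, 0, 0.26, 0, 0, 0, 0.5]]]'

```text
time: 14.95
position: [0.468, -0.1507, 0.1678]
tool_rot: [3.096, 0.531, 0.0]
ft_force: [-0.1, -0.1, -0.5]
grip_width: 0.746
grip_force: 0.0
```

```bash
python3 - <<'E'
from h import *
s,w=snap("w7")
b=ctrl.get_image("side")[:,:,::-1]
k=cv2.resize(b[145:265,318:398],(400,600),interpolation=cv2.INTER_CUBIC)
cv2.imwrite("pics/z7.png",np.hstack([k,cv2.resize(w[180:480,217:417],(400,600))]))
E
```

```text
14.95 [ 0.468  -0.1507  0.1678] [3.0962e+00 5.3130e-01 2.0000e-04] [ 0.75  0.12 -0.52  1.97  0.07  1.07 -1.03] [-0.1 -0.1 -0.5]
```

View pics/z7.png

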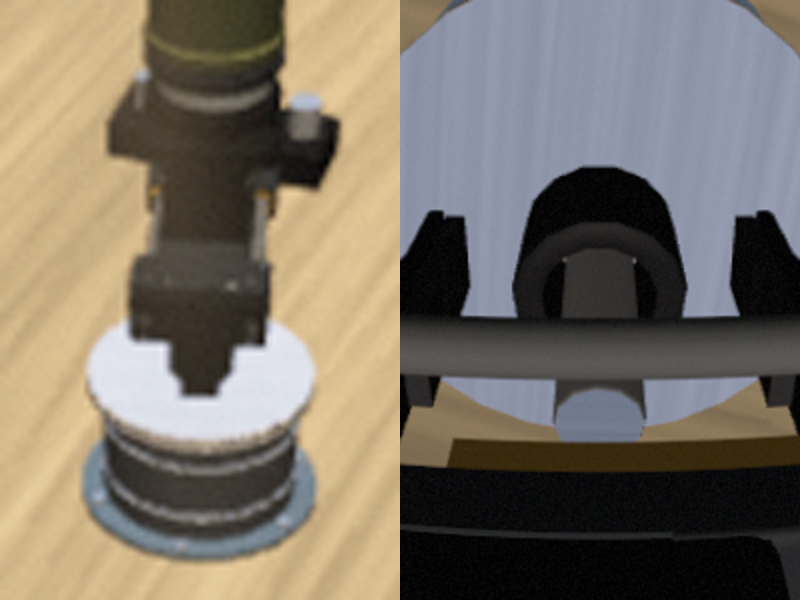

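The wrist crop shows the collar centred between the open fingers (collar x=600, fingers 465 and 735), and the post is clear of the gripper body. I'll go 2 mm lower and close on the collar.

Call:
play_rows --increments '[[[0, 0, 0.01, 0, 0, 0, 0.5], [0, 0, 0.02, 0, 0, 0, 0.3], [0, 0, 0.02, 0, 0, 0, 0.1], [0, 0, 0.02, 0, 0, 0, -0.1], [0, 0, 0.02, 0, 0, 0, -0.2], [0, 0, 0.02, 0, 0, 0, -0.4], [0, 0, 0.02, 0, 0, 0, -1], [0, 0, 0.02, 0, 0, 0, -1]]]' --squeeze 30

```text
time: 15.85
position: [0.468, -0.1507, 0.1658]
tool_rot: [3.096, 0.531, 0.0]
ft_force: [-0.5, -0.6, 0.2]
grip_width: 0.421
grip_force: 30.0
```

Call:
play_rows --increments '[[[0, 0, 0, 0, 0, 0, -1], [0, 0, 0, 0, 0, 0, -1], [0, 0, 0, 0, 0, 0, -1]]]'

```text
time: 16.15
position: [0.468, -0.1507, 0.1658]
tool_rot: [3.096, 0.531, 0.0]
ft_force: [-0.2, 0.1, 0.1]
grip_width: 0.421
grip_force: 30.0
```

Call:
play_rows --increments '[[[0, 0, -0.02, 0, 0, 0, -1], [0, 0, -0.05, 0, 0, 0, -1], [0, 0, -0.09, 0, 0, 0, -1], [0, 0, -0.14, 0, 0, 0, -1], [0, 0, -0.2, 0, 0, 0, -1], [0, 0, -0.2, 0, 0, 0, -1]]]'

```text
time: 16.75
position: [0.4686, -0.1509, 0.1869]
tool_rot: [3.095, 0.531, 0.003]
ft_force: [-0.3, 0.3, -1.6]
grip_width: 0.424
grip_force: 30.0
```

Call:
play_rows --increments '[[[0, 0, -0.1, 0, 0, 0, -1], [0, 0, -0.22, 0, 0, 0, -1], [0, 0, -0.34, 0, 0, 0, -1], [0, 0, -0.46, 0, 0, 0, -1], [0, 0, -0.58, 0, 0, 0, -1], [0, 0, -0.7, 0, 0, 0, -1], [0, 0, -0.82, 0, 0, 0, -1], [0, 0, -0.9, 0, 0, 0, -1]]]'

```text
time: 17.55
position: [0.4682, -0.1507, 0.2772]
tool_rot: [3.096, 0.531, 0.002]
ft_force: [-0.0, -0.2, -1.6]
grip_width: 0.421
grip_force: 30.0
```

Call:
play_rows --increments '[[[0, 0, -0.05, 0, 0, 0, -1], [0, 0, -0.1, 0, 0, 0, -1], [0, 0, -0.1, 0, 0, 0, -1], [0, 0, -0.1, 0, 0, 0, -1], [0, 0, -0.1, 0, 0, 0, -1], [0, 0, -0.1, 0, 0, 0, -1]]]'

```text
time: 18.15
position: [0.4677, -0.1506, 0.2853]
tool_rot: [-3.096, -0.531, 0.001]
ft_force: [-0.1, -0.5, -1.8]
grip_width: 0.423
grip_force: 30.0
```

```bash
python3 - <<'E'
from h import *
s,w=snap("w8");print(s["grip_force"],s["qd"].round(3))
a=ctrl.get_image("scene")[:,:,::-1];b=ctrl.get_image("side")[:,:,::-1]
k=lambda im,x,y:cv2.resize(im[y:y+150,x:x+100],(400,600),interpolation=cv2.INTER_CUBIC)
cv2.imwrite("pics/z8.png",np.hstack([k(a,229,135),k(b,308,120)]))
E
```

```text
18.15 [ 0.4677 -0.1506  0.2853] [-3.0959e+00 -5.3120e-01  1.1000e-03] [ 0.77  0.01 -0.51  1.83  0.    1.31 -0.97] [-0.1 -0.5 -1.8]
29.999826004786883 [-0.    -0.001  0.002 -0.004  0.001  0.     0.   ]
```

View pics/z8.png

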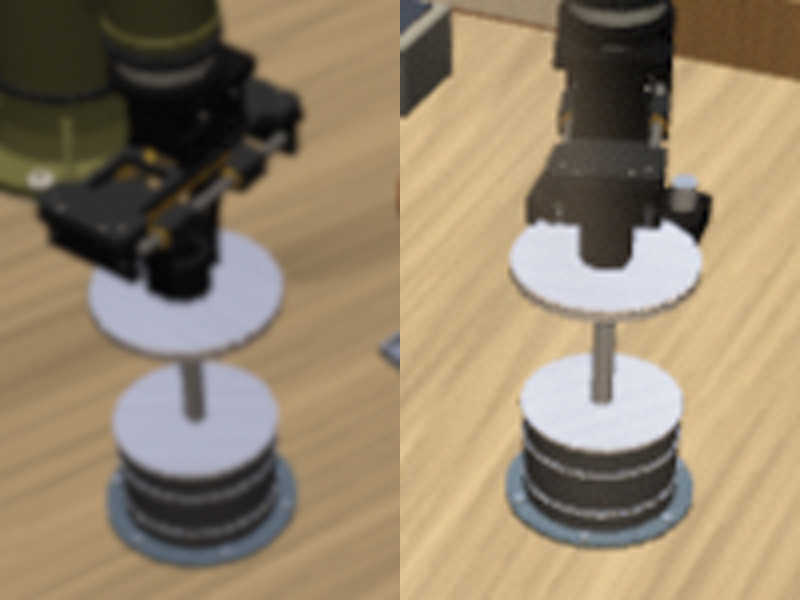

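The cover is held level about 120 mm up, and the post stands clear below it. The inner lid's flange lies flat on the can. I'll hand it in.

```bash
python3 -c "
from bench import ctrl
print(ctrl.close_job())"
```

```text
the job is handed in; nothing more can be done
None
```

I handed the job in: the inner lid is seated in the can and the cover is held level about 120 mm above it, clear of the post; the hand-in returned no verdict.

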